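# Park the slicer's food holder against its stop

## Robot

A 7-joint arm with a two-finger parallel gripper is mounted at the origin on the work surface. World frame = base frame: x ahead of the robot, y to its left, z up, the work surface at z = 0. Lengths are in mm, angles in degrees, forces in N, time in s.
With the tool pointing down it reaches from about 425 to 875 mm from the base axis. Payload 8.4 kg.
Tool frame: the origin (TCP) lies at the very end of the fingers, on their centre line; the grasp point (between the pads) lies 19 mm behind it; z points along the fingers, y is the line along which they close (so a half turn about z gives the same grasp; the last joint's range is limited). The gripper opens to 87 mm and grips with 3 to 60 N. Pads are 19 mm wide; open, the fingers measure 117 mm over their backs; the gripper's body (75 mm by 190 mm) begins 51 mm behind the grasp point.
Start: joints at [71.436, 19.091, 2.286, 83.961, -0.768, 76.965, -3.352], TCP at [144.872, -633.621, 222.546] pointing down, gripper open.
Joint ranges: [-147.57, 147.57], [-21.85, 119.76], [-74.77, 79.35], [14.55, 137.4], [-85.83, 265.84], [4.83, 119.75], [-152.11, 152.11]. Speed limits (degrees/s): [127.2, 127.2, 159.86, 159.86, 180, 180, 180].

## Interface

Orientations are given as a 3x3 rotation matrix whose columns are the frame's x, y, z axes.
In Python, from workcell import robot gives the robot as it stands. The module is installed in compiled form; this text tells all that it offers.
- The arm moves only by the shell command python3 -m handwheel 'ROWS' [FORCE]. ROWS is JSON, one flat list of numbers, 5 for each row, row after row: the shift along the tool's x, y, z in units of 30 mm (1.0 is 30 mm), then the turn about the tool's z in rad, then the opening, from 0 (shut) to 1 (fully open). A call has 1 to 5 rows; each row is the pose to reach, as a shift and turn from the pose commanded when the call began, along the tool's axes at that moment; what a row does not reach only later rows make up. A row lasts 1/8 s, in which the tool goes at most 62.5 mm and 10.7 degrees, less where a joint would pass 70% of its speed; a pose out of reach is approached as far as the arm can. A call with a gripper value outside its range is refused whole. The fingers move at their own pace and stop on an object; FORCE is the grip in N (left out, the last holds). Time passes only in rows, so rows that repeat a pose let the fingers close. It gives the time, the measured TCP pose, the force, the opening and the grip force at its end, in the units of the state.
- robot.observe(): the state, without advancing time (a new reading comes with each control period).
- robot.capture(name): name is "side" or "top"; returns the picture (420x560x3 uint8, blue, green, red); there is no depth.
- robot.camera_model(name): a dict with "fovy" (degrees; the focal length in pixels is half the picture's height over the tangent of half this angle, whatever the lens; pixels are square), "cx", "cy" (the principal point, pixels), "rvec" (rotation vector, rad) and "tvec" (3), from world to camera coordinates, as OpenCV has them. Camera axes: x right, y down, z forward; pixel columns grow to the right and rows downward; lengths in mm; the calibration is good to about 2 mm. A picture is of the moment at which its call begins. camera_model takes no time and is no camera call.
- robot.hand_in(): hands the job in; it is judged then, once.
The state is a dict: "t": time; "joints": joint angles; "joint_velocities": joint speeds; "effort": joint torques, N m; "eef_pos": TCP position; "tool_rot": TCP orientation; "contact_force": force on the tool from outside, world axes, zero at the start; "ft_torque": the same for the moment, N m; "grip_width": finger opening in mm; "finger_force": force on a finger pad.
Only numpy, scipy, OpenCV 4.12 (cv2) and the standard library are available. Lean on these libraries where they do the work, as an engineer would, in place of code of your own. Each camera call takes 0.05 s, during which the arm holds its last target. There are 200 camera calls.

## Task

Park the food holder of the vegetable slicer clear of the blade: press down the broad locking button on top of the holder and, holding it down all the way, push the holder along its rails until it is right up against the upright stop block. Then let the button come back up, so that the holder cannot run back over the blade, and move clear; leave the kitchen things around the slicer where they are.

Things in the scene. Friction and masses are not known exactly. Their poses are not given: they have to be found in the camera images.
- slicer: flat white vegetable slicer fixed to the table by its feet, 130 (its x) x 420 (its y) mm, top of the bed at 30 mm above the table, with two aluminium rails along its y axis (rail tops 46 mm above the table; the one at its +x side is toothed) and a steel blade across its middle. Origin: centre of its underside, on the table; z up. Its position and yaw vary.
- food_holder (a joint): position in m of the grey food holder along the slicer's +y; starts locked within 2 mm of 0 (mid bed); range -0.13 to 0.13. Button fully down: slides with about 1.5 N friction. Button up: locked, 2 to 5 mm play.
- holder_centre (a point): centre of the top deck of the food holder, 72 mm above the table. The holder is a grey block 116 (slicer x) x 80 (slicer y, the way it slides) x 24 mm riding on the rails. Two fences 50 mm long (along slicer x), 7 mm thick, stand on the deck at its two ends, 58 mm apart clear (29 mm from the centre each way along the slide), 14 mm tall (tops 86 mm above the table); the button lies between them.
- lock_button (a joint): how far the locking button is pressed, in m: 0 up, 0.006 fully down against its stop. Spring: 2 N at 0, 4.5 N fully down; the lock is off from 0.0035 on. Let up on the way, it catches again between the rail's teeth: a fault. Beyond 0.077 either way along the rail (parked) it comes up freely, and then keeps the holder from going back to the blade.
- button_top (a point): centre of the top face of the locking button, a black paddle 34 (slicer x) x 46 (slicer y) mm in the middle of the holder, 82 mm above the table when up and 76 mm when fully down. It travels straight down, and rides along with the holder.
- stop_block: upright grey block with a rubber pad and aluminium screw head, fixed on the bed on the middle line near one end of the slicer (either end; place varies), 60 (slicer x) x 24 (slicer y, over the pad) mm, standing from 30 to 72 mm above the table. Origin: centre of its underside, on the bed. When the holder is up against it, holder_centre is 52 mm from this origin.
- dial: flat round thickness dial, 38 mm across and 8 mm tall, fixed on the bed near the end opposite to the stop block; not to be used. Origin: centre of its underside.
- beaker: loose grey plastic beaker, 64 mm across, 100 mm tall, near the slicer. Origin: centre of its underside. Leave alone.
- blender_lid: loose black stepped blender lid, 100 mm across, 34 mm tall, near the slicer. Origin: centre of its underside. Leave alone.
- spice_jar: loose glass spice jar with a steel cap, 44 mm across, 85 mm tall, near the slicer. Origin: centre of its underside. Leave alone.

How it is judged (in metres and radians):
On the way, in this order (a step that is already met when the one before it is completed fails the run):
1. the locking button is pressed down while the holder is still away from the stop block (value of joint lock_button above 0.003 m and horizontal distance between holder_centre and stop_block above 0.065 m), for 0.1 s.
2. the holder is up against the stop block with the button still down (value of joint lock_button above 0.0015 m and horizontal distance between holder_centre and stop_block below 0.055 m), for 0.05 s.
At the end, for the whole second after the job is handed in: The food holder rests within 3 mm of touching the stop block, its button is back up (less than 1 mm pressed), and the holder is at rest (horizontal distance between holder_centre and stop_block below 0.055 m and value of joint lock_button below 0.001 m and velocity of joint food_holder between -0.005 and 0.005 m/s).
It fails at once if the button is let up, or the lock forced, with the holder on the way between its start and the parking range (value of joint lock_button below 0.0015 m and (value of joint food_holder between 0.012 and 0.07 m or value of joint food_holder between -0.07 and -0.012 m)).
It fails at once if the beaker, the blender lid or the spice jar is moved by more than 15 mm or tipped (distance of any of beaker, blender_lid, spice_jar from where it was at the start of the episode above 0.015 m or angle between any of beaker, blender_lid, spice_jar's own z axis and vertical above 0.3 rad).
It also fails if it takes over 35 s, if anything falls off the work surface, if the arm or the gripper's body presses on something with over 40 N, if the wrist force passes 120 N, or if a joint passes its speed limit or range.

## Working session

There is one attempt and no reset: what is moved stays moved. The work goes in short steps, Python scripts to look and compute and a shell command to move; the robot and the scene stay as the last step left them, time stands still between calls to the robot, and variables do not carry over. Pictures are saved under pics/ and viewed, at most 10 in all, crops included, and the job is handed in when it is done.

```bash
mkdir -p pics; python3 - <<'E'
from workcell import robot
import cv2
for n in("side","top"):
    cv2.imwrite(f"pics/{n}0.png",robot.capture(n)); print(n,robot.camera_model(n))
s=robot.observe(); print(s["t"],s["eef_pos"],s["tool_rot"],s["grip_width"],s["contact_force"])
E
```

```text
side {'fovy': 51.657140045132024, 'cx': 282.65629903179007, 'cy': 202.39365253939613, 'rvec': array([ 2.07205292, -0.56697042,  0.27924371]), 'tvec': array([-488.21060552,  274.64671572,  518.62680144])}
top {'fovy': 51.93833923156515, 'cx': 288.01567951871834, 'cy': 207.79240260577114, 'rvec': array([ 2.22727696, -2.18186495,  0.10542514]), 'tvec': array([  6.33350939, 579.23444293, 829.76234844])}
0.1 [ 144.76862102 -633.25600344  221.75574607] [[ 9.74837067e-01  2.22918159e-01 -4.32141913e-04]
 [ 2.22918547e-01 -9.74836120e-01  1.36405891e-03]
 [-1.17194045e-04 -1.42606763e-03 -9.99998976e-01]] 86.6509196424668 [-0.14169831 -1.10073407 -0.4559692 ]
```

View pics/top0.png

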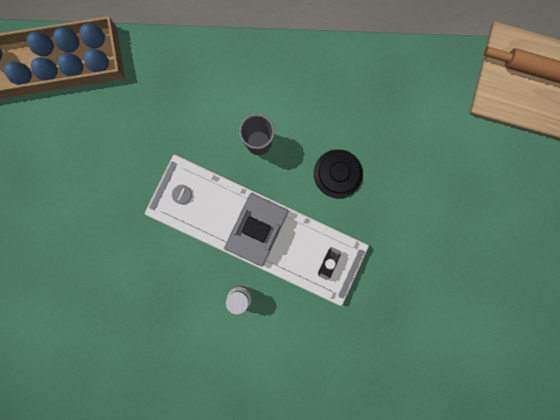

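View pics/side0.png

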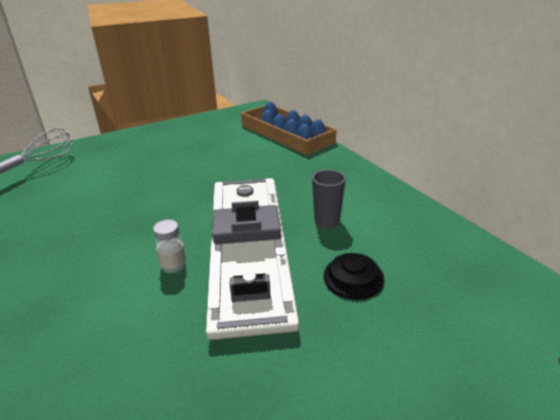

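The top view shows the slicer tilted, with the button at about (257,229), the stop block at (330,264) and the dial at (182,195). The beaker is at (257,133), the lid at (339,174) and the jar at (238,300). The side view shows the button at about (245,214) and the stop at (250,285).

```bash
cat > h.py <<'E'
import cv2, numpy as np
from workcell import robot
def cam(n):
    c=robot.camera_model(n); f=210/np.tan(np.radians(c["fovy"]/2))
    R=cv2.Rodrigues(c["rvec"])[0]; return np.array([[f,0,c["cx"]],[0,f,c["cy"]],[0,0,1]]),R,np.array(c["tvec"])
def ray(n,uv,z):
    K,R,t=cam(n); d=R.T@np.linalg.inv(K)@[*uv,1]; o=-R.T@t
    return o+d*(z-o[2])/d[2]
def proj(n,p):
    K,R,t=cam(n); q=K@(R@np.array(p,float)+t); return q[:2]/q[2]
E
python3 - <<'E'
from h import *
np.set_printoptions(precision=1,suppress=True)
im=cv2.imread("pics/top0.png"); hsv=cv2.cvtColor(im,cv2.COLOR_BGR2HSV)
w=((hsv[...,1]<60)&(hsv[...,2]>120)).astype(np.uint8)
w[:140]=0;w[310:]=0;w[285:,:265]=0
pts=np.argwhere(w)[:,::-1]; pts=pts[(pts[:,0]>140)&(pts[:,0]<375)]
P=np.array([ray("top",p,30)[:2] for p in pts],np.float32)
r=cv2.minAreaRect(P); print("bed",r, "box",cv2.boxPoints(r))
def blob(n,img,roi,thr):
    x0,y0,x1,y1=roi; g=img[y0:y1,x0:x1].max(2)
    c,_=cv2.findContours((g<thr).astype(np.uint8),cv2.RETR_EXTERNAL,cv2.CHAIN_APPROX_NONE)
    c=max(c,key=cv2.contourArea)+[x0,y0]; return c
c=blob("top",im,(235,205,280,250),40); m=cv2.minAreaRect(c.astype(np.float32)); print("button px",m)
b=ray("top",m[0],82); print("button",b)
q=np.array([ray("top",p,82)[:2] for p in c[:,0]],np.float32); print(cv2.minAreaRect(q))
for z in(72,):print("stop screw-ish",ray("top",(330,264),z), "dial",ray("top",(182,195),38))
for k,p,z in(("beaker",(257,133),100),("lid",(340,172),34),("jar",(238,300),85)):print(k,ray("top",p,z))
print("side proj of button",proj("side",b),"stop",proj("side",ray("top",(330,264),72)))
a=cv2.resize(im[150:310,140:380],None,fx=3.3,fy=3.3,interpolation=cv2.INTER_CUBIC)
s=cv2.resize(cv2.imread("pics/side0.png")[170:330,200:300],None,fx=3.3,fy=3.3,interpolation=cv2.INTER_CUBIC)
cv2.imwrite("pics/c1.png",a);print(proj("top",b))
E
```

```text
Traceback (most recent call last):
  File "h.py", line 7, in ray
    K,R,t=cam(n); d=R.T@np.linalg.inv(K)@[*uv,1]; o=-R.T@t
          ~~~^^^
  File "h.py", line 4, in cam
    c=robot.camera_model(n); f=210/np.tan(np.radians(c["fovy"]/2))
ValueError: time passes only in moves, steps and waits
```

Too many model calls; I'll cache them.

```bash
sed -i 's/^def cam/import functools\n@functools.cache\ndef cam/' h.py
cat > m.py <<'E'
from h import *
np.set_printoptions(precision=1,suppress=True)
im=cv2.imread("pics/top0.png"); hsv=cv2.cvtColor(im,cv2.COLOR_BGR2HSV)
w=((hsv[...,1]<60)&(hsv[...,2]>120)).astype(np.uint8)
w[:140]=0;w[310:]=0;w[285:,:265]=0
pts=np.argwhere(w)[:,::-1]; pts=pts[(pts[:,0]>140)&(pts[:,0]<375)]
P=np.array([ray("top",p,30)[:2] for p in pts],np.float32)
r=cv2.minAreaRect(P); print("bed",r, "box",cv2.boxPoints(r))
g=im[205:250,235:280].max(2)
c,_=cv2.findContours((g<40).astype(np.uint8),cv2.RETR_EXTERNAL,cv2.CHAIN_APPROX_NONE)
c=max(c,key=cv2.contourArea)+[235,205]
m=cv2.minAreaRect(c.astype(np.float32)); print("button px",m)
b=ray("top",m[0],82); print("button",b)
q=np.array([ray("top",p,82)[:2] for p in c[:,0]],np.float32); print(cv2.minAreaRect(q))
print("stop",ray("top",(330,264),72), "dial",ray("top",(182,195),38))
for k,p,z in(("beaker",(257,133),100),("lid",(340,172),34),("jar",(238,300),85)):print(k,ray("top",p,z))
print("side proj of button",proj("side",b),"stop",proj("side",ray("top",(330,264),72)))
a=cv2.resize(im[150:310,140:380],None,fx=3.3,fy=3.3,interpolation=cv2.INTER_CUBIC)
cv2.imwrite("pics/c1.png",a)
E
python3 m.py
```

```text
bed ((582.3684692382812, 57.348480224609375), (420.02783203125, 234.57765197753906), 66.09104919433594) box [[ 390.   -87.1]
 [ 604.5 -182.2]
 [ 774.7  201.8]
 [ 560.3  296.9]]
button px ((255.8121795654297, 228.990234375), (24.235532760620117, 17.460758209228516), 24.775142669677734)
button [535.3  77.8  82. ]
((535.28662109375, 77.79702758789062), (43.894325256347656, 31.48187255859375), 66.40099334716797)
stop [474. -59.  72.] dial [597.8 221.8  38. ]
beaker [706.8  79.1 100. ]
lid [650.  -81.1  34. ]
jar [408.3 106.2  85. ]
side proj of button [245.3 212.8] stop [248.6 275.3]
```

View pics/c1.png

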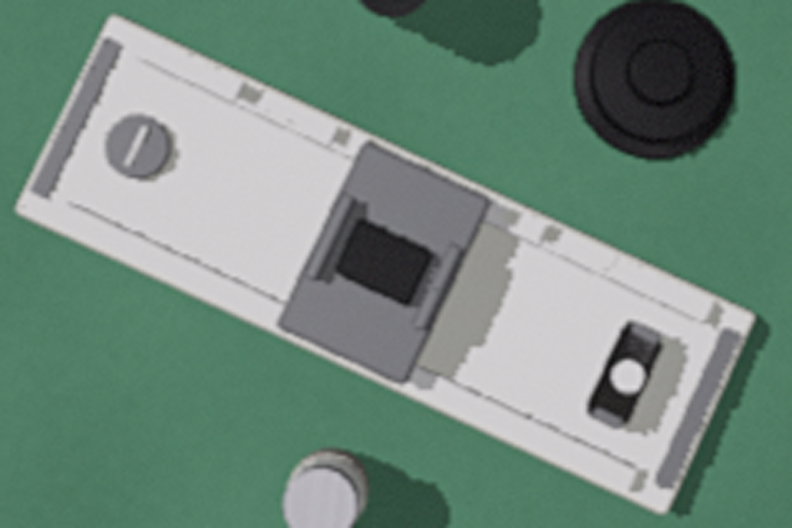

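The crop confirms the stop block's pad and screw at the lower right and the paddle between its two fences. The slide axis is at 66.2°, the button at about (535,77), the stop at (474,-59), and the travel is about 98 mm. I'll approach at height with the gripper shut.

```bash
python3 -m handwheel '[1.8,-0.93,0,0,0, 3.6,-1.86,0,0,0, 5.4,-2.79,0,0,0, 7.2,-3.72,0,0,0, 9,-4.65,0,0,0]' 20
python3 -m handwheel '[0.99,-1.74,0,0,0, 1.98,-3.48,0,0,0, 2.97,-5.22,0,0,0, 3.96,-6.96,0,0,0, 4.95,-8.7,0,0,0]'
python3 -m handwheel '[0.9,-1.6,0,-0.18,0, 1.8,-3.2,0,-0.36,0, 2.7,-4.8,0,-0.54,0, 3.6,-6.4,0.5,-0.72,0, 3.6,-6.4,1,-0.9,0]'
cat > w.py <<'E'
from workcell import robot; import numpy as np
np.set_printoptions(precision=3,suppress=True)
s=robot.observe(); R=np.array(s["tool_rot"]); p=np.array(s["eef_pos"])
print(s["t"],p,"yaw x",np.degrees(np.arctan2(R[1,0],R[0,0])),"Rz",R[:,2],"units to press pt above z=90:",R.T@(np.array([528.6,63.1,90])-p)/30,"F",s["contact_force"])
E
python3 w.py
```

```text
t: 0.72
eef_pos: [378.1, -435.9, 222.4]
tool_rot: [[0.975, 0.223, -0.0], [0.223, -0.975, 0.0], [-0.0, -0.0, -1.0]]
contact_force: [0.5, -0.8, -0.1]
grip_width: 44.8
finger_force: 0.0
t: 1.35
eef_pos: [463.7, -148.0, 222.5]
tool_rot: [[0.975, 0.223, -0.0], [0.223, -0.975, -0.0], [-0.0, 0.0, -1.0]]
contact_force: [2.2, -0.1, 1.0]
grip_width: 1.7
finger_force: 0.0
t: 1.98
eef_pos: [526.2, 66.7, 192.2]
tool_rot: [[0.42, 0.908, 0.0], [0.908, -0.42, 0.002], [0.002, -0.001, -1.0]]
contact_force: [0.3, -1.4, 1.0]
grip_width: 0.2
finger_force: 0.0
1.975 [526.173  66.676 192.206] yaw x 65.19653244918334 Rz [ 0.     0.002 -1.   ] units to press pt above z=90: [-0.082  0.126  3.407] F [ 0.305 -1.403  0.976]
```

```bash
python3 -m handwheel '[-0.08,0.12,1.2,-0.017,0, -0.08,0.12,2.4,-0.017,0, -0.08,0.12,3.2,-0.017,0, -0.08,0.12,3.2,-0.017,0]' >/dev/null; python3 w.py
python3 - <<'E'
import cv2,numpy as np
from workcell import robot
a=robot.capture("side")[130:330,170:340]; b=robot.capture("top")[150:310,180:320]
f=lambda i:cv2.resize(i,(int(i.shape[1]*560/i.shape[0])*4//5,448),interpolation=cv2.INTER_CUBIC)
cv2.imwrite("pics/near.png",np.hstack([f(a),f(b)]));
E
```

```text
2.475 [526.704  57.394  94.781] yaw x 65.429077755759 Rz [-0.004  0.    -1.   ] units to press pt above z=90: [ 0.2   -0.021  0.159] F [1.79  0.861 0.165]
```

View pics/near.png

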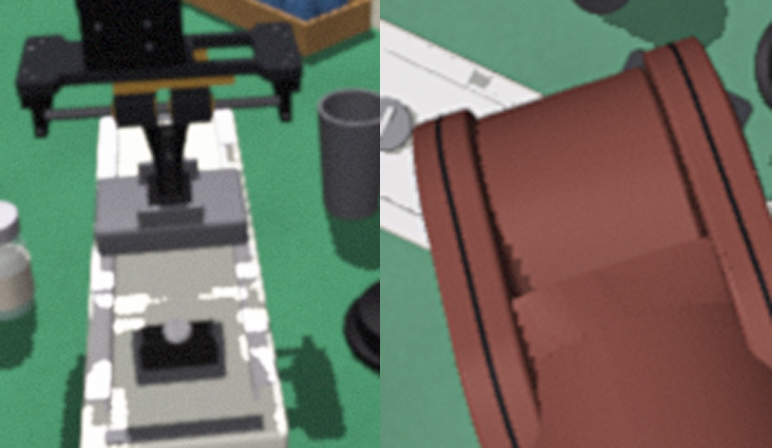

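The side view shows the fingers centred over the button behind the stop-side fence. The arm settled 6 mm too far toward that fence, so I'll correct it and press in stages.

```bash
python3 -m handwheel '[0.23,-0.02,0,-0.013,0, 0.23,-0.02,0.1,-0.013,0, 0.23,-0.02,0.2,-0.013,0, 0.23,-0.02,0.2,-0.013,0]' >/dev/null; python3 w.py
python3 -m handwheel '[0,0,0.1,0,0, 0,0,0.2,0,0, 0,0,0.3,0,0, 0,0,0.3,0,0]' >/dev/null; python3 w.py
```

```text
3.075 [530.397  63.954  90.334] yaw x 66.15194083191048 Rz [-0. -0. -1.] units to press pt above z=90: [-0.05  -0.043  0.011] F [1.533 0.439 0.775]
3.575 [530.564  64.09   81.446] yaw x 66.16451242063835 Rz [-0. -0. -1.] units to press pt above z=90: [-0.057 -0.047 -0.285] F [-0.439 -0.686  2.022]
```

```bash
python3 -m handwheel '[0,0,0.1,0,0, 0,0,0.2,0,0, 0,0,0.2,0,0]' >/dev/null; python3 w.py
python3 -m handwheel '[0,0,0.04,0,0, 0,0,0.08,0,0, 0,0,0.08,0,0]' >/dev/null; python3 w.py
```

```text
3.95 [531.051  64.605  76.325] yaw x 66.17627659297342 Rz [ 0.001  0.    -1.   ] units to press pt above z=90: [-0.079 -0.054 -0.456] F [-2.692  0.677  9.984]
4.325 [531.954  65.896  75.889] yaw x 66.22203270110508 Rz [ 0.003  0.001 -1.   ] units to press pt above z=90: [-0.129 -0.064 -0.471] F [-8.325  2.649 27.71 ]
```

The button is on its stop (z ≈ 76, about 28 N). Now I'll push along tool -x with slightly less pressure.

```bash
python3 -m handwheel '[-0.15,0,-0.02,0,0, -0.4,0,-0.04,0,0, -0.7,0,-0.04,0,0, -1,0,-0.04,0,0, -1.3,0,-0.04,0,0]' >/dev/null; python3 w.py
```

```text
4.95 [515.886  30.007  76.076] yaw x 66.23178718290059 Rz [ 0.003  0.001 -1.   ] units to press pt above z=90: [ 1.181 -0.056 -0.461] F [-5.119  3.882 18.391]
```

```bash
python3 -m handwheel '[-0.3,0,0,0,0, -0.6,0,0,0,0, -0.9,0,0,0,0, -1.2,0,0,0,0, -1.5,0,0,0,0]' >/dev/null; python3 w.py
python3 - <<'E'
import cv2
from workcell import robot
cv2.imwrite("pics/push.png",cv2.resize(robot.capture("side")[130:330,170:340],None,fx=2.8,fy=2.8,interpolation=cv2.INTER_CUBIC))
E
```

```text
5.575 [497.626 -11.35   76.035] yaw x 66.23120508083063 Rz [ 0.002  0.001 -1.   ] units to press pt above z=90: [ 2.688 -0.055 -0.461] F [-6.099  5.147 19.438]
```

View pics/push.png

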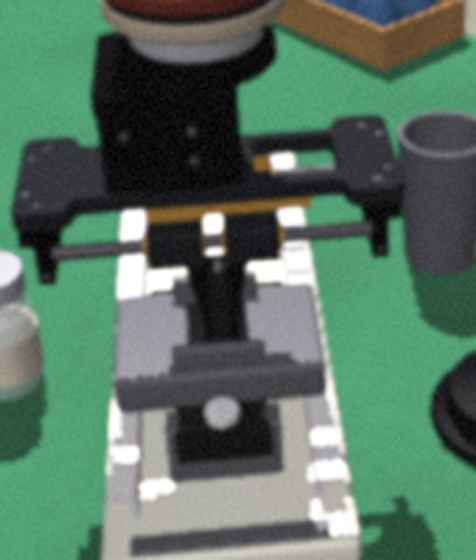

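The holder is riding along, with its front edge close behind the stop's screw at (220,410). About 14 mm remains by estimate, so I'll push gently until the force rises.

```bash
python3 -m handwheel '[-0.15,0,0,0,0, -0.3,0,0,0,0, -0.4,0,0,0,0, -0.5,0,0,0,0, -0.5,0,0,0,0]' >/dev/null; python3 w.py
python3 -m handwheel '[-0.07,0,0,0,0, -0.14,0,0,0,0, -0.2,0,0,0,0, -0.2,0,0,0,0]' >/dev/null; python3 w.py
```

```text
6.25 [491.426 -25.486  76.002] yaw x 66.19435907101798 Rz [ 0.002  0.    -1.   ] units to press pt above z=90: [ 3.202 -0.058 -0.463] F [-6.871  2.794 20.535]
6.75 [490.629 -29.404  76.076] yaw x 66.26151009942117 Rz [ 0.005  0.002 -1.   ] units to press pt above z=90: [ 3.334 -0.081 -0.45 ] F [ 1.434  7.429 12.664]
```

```bash
python3 -m handwheel '[-0.07,0,0.02,0,0, -0.14,0,0.02,0,0, -0.2,0,0.02,0,0, -0.2,0,0.02,0,0]' >/dev/null; python3 w.py
python3 - <<'E'
import cv2
from workcell import robot
cv2.imwrite("pics/stop.png",cv2.resize(robot.capture("side")[130:330,170:340],None,fx=2.8,fy=2.8,interpolation=cv2.INTER_CUBIC))
E
```

```text
7.25 [490.353 -30.546  76.042] yaw x 66.43894720098623 Rz [ 0.009  0.007 -1.   ] units to press pt above z=90: [ 3.376 -0.077 -0.431] F [ 8.083 21.64   8.771]
```

View pics/stop.png

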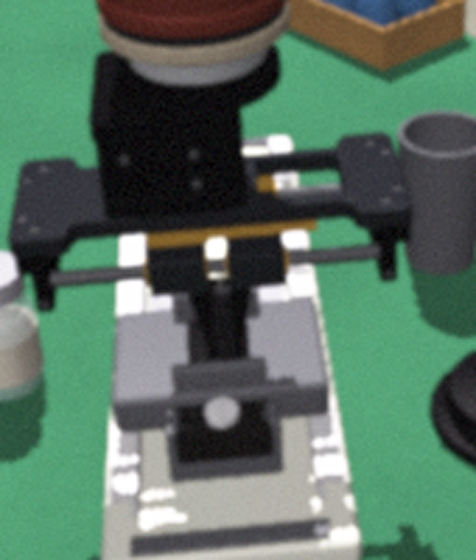

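The holder is hard against the stop: it stopped moving as the slide force rose to 23 N. I'll lift straight up so the button comes back up.

```bash
python3 -m handwheel '[0,0,-0.1,0,0, 0,0,-0.25,0,0, 0,0,-0.5,0,0, 0,0,-1,0,0, 0,0,-2,0,0]' >/dev/null; python3 -m handwheel '[0,0,-1.5,0,0, 2,0,-3,0,0, 4,0,-3.5,0,0, 6,0,-3.5,0,0, 8,0,-3.5,0,0]' >/dev/null;  python3 -m handwheel '[2,0,0,0,0, 4,0,0,0,0, 4,0,0,0,0]' >/dev/null; python3 w.py
python3 - <<'E'
import cv2,numpy as np
from h import *
a=robot.capture("side");b=robot.capture("top")
f=lambda i:cv2.resize(i,None,fx=2.2,fy=2.2,interpolation=cv2.INTER_CUBIC)
cv2.imwrite("pics/end.png",np.hstack([f(a[130:330,150:320]),f(b[130:330,220:390])]))
E
```

```text
8.925 [628.016 291.718 237.29 ] yaw x 66.48432896172304 Rz [-0.003  0.002 -1.   ] units to press pt above z=90: [-8.314  0.02   4.903] F [ 0.593 -0.551  0.624]
```

View pics/end.png

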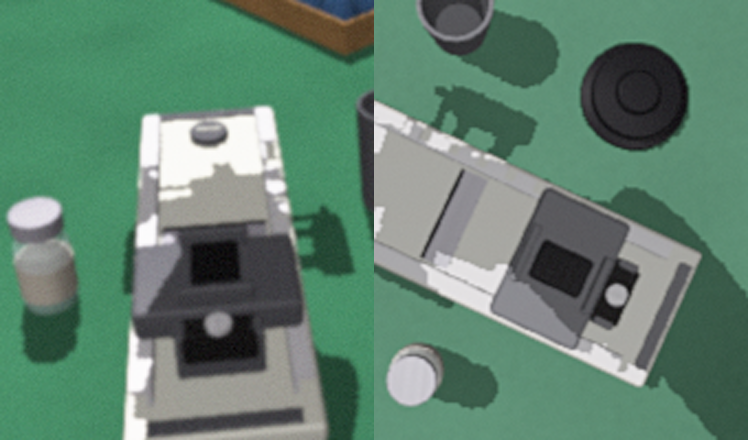

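The holder sits against the stop, with the paddle at top-camera pixel (305.5,252), and the other items are undisturbed. I'll check the distance to the stop.

```bash
python3 - <<'E'
from h import *
b=robot.capture("top"); g=b[230:275,285:325].max(2)
c,_=cv2.findContours((g<40).astype(np.uint8),cv2.RETR_EXTERNAL,cv2.CHAIN_APPROX_NONE)
for k in c:
    if cv2.contourArea(k)>100:
        m=cv2.minAreaRect((k+[285,230]).astype(np.float32)); p=ray("top",m[0],82); q=ray("top",(255.8,229),82)
        print(m,p,"moved",np.hypot(*(p-q)[:2]),"to stop",np.hypot(*(p-ray("top",(330,264),75))[:2]))
E
```

```text
((304.5102233886719, 251.77737426757812), (24.083332061767578, 17.710765838623047), 24.443954467773438) [495.8566805  -11.11568707  82.        ] moved 97.24675299665067 to stop 52.173399494400776
```

```bash
python3 -c "
from workcell import robot
print(robot.hand_in())"
```

```text
the job is handed in; nothing more can be done
None
```

The holder is parked against the stop block: it moved about 97 mm and measures about 52 mm from the stop's origin. The arm is clear, the button looks to be back up (not measured), the other items look undisturbed, and the job is handed in with no verdict returned.

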